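# Release the latched key on the appliance tester

## Task

One of the four identical white push-push keys on the red appliance tester has been left latched down. With the closed fingertips, tap each key lightly in turn along the row, from the robot's left end to its right end, without pushing any key in or releasing it, to find the one that sits low and hardly gives; once all four have been tapped, press that key home and let go, so that it pops up level with the others. Leave the other keys up, pick nothing up and do not disturb the things around the tester.

Things in the scene. Friction and masses are not known exactly. Their poses are not given: they have to be found in the camera images.
- tester: Appliance tester standing fixed on the bench: red housing with black ribbed rubber ends, green display and round mains outlet on its far half; 210 mm deep (x) x 304 mm wide (y), flat top 85 mm above the bench (black key bezel 3 mm higher, display and outlet rim up to 10 mm higher). Origin under its centre on the bench; +x points to its far side, +y to its left as the robot sees it, z up.
- key1: The first (left end) key of the row, counted from the robot's left (tester +y) to its right. Origin: centre of its flat top; it moves with the key. The row lies 55 mm nearer the robot than the tester's centre, along its y axis, 42 mm from key to key; the caps are identical, white, 28 mm (x) x 24 mm (y). Up, the top is 99 mm above the bench, 11 mm above the black bezel; full travel 7.6 mm.
- key2: The second key of the row, counted from the robot's left (tester +y) to its right. Origin: centre of its flat top; it moves with the key. These are push-push keys: one that is up is held by a spring (1.5 N to start it, plus 0.45 N per mm) and would itself latch if pressed home, so tap it less than 6 mm deep.
- key3: The third key of the row, counted from the robot's left (tester +y) to its right. Origin: centre of its flat top; it moves with the key. A latched key rests about 4.6 mm lower than one that is up and does not give below about 3.5 N: tap slowly (some 20 mm/s) with a force stop of 1 to 2 N.
- key4: The fourth (right end) key of the row, counted from the robot's left (tester +y) to its right. Origin: centre of its flat top; it moves with the key. To release a latched key press it home, about 2.9 mm further (about 5 N; a force stop near 8 N suits); it springs up (its last 1.5 mm may take 2 s) as the finger withdraws. More than 60 N breaks a key.
- tape: Bystander: loose roll of red tape lying flat behind the tester, 64 mm across, 19 mm high. Origin under its centre.
- driver: Bystander: loose blue-handled screwdriver, 190 mm long, lying to the right of the tester. Origin under its middle, x along its length.
- pot: Bystander: loose white plastic beaker, 84 mm across, 95 mm high, standing to the left of the tester. Origin under its centre.
- cover: Bystander: loose navy-blue appliance cover like a shallow tray, 134 x 194 x 34 mm, lying behind the tester. Origin under its centre.

How it is judged:
By the outcome, as a careful person would: the job done as asked, in the order asked, and still so for the second after the job is handed in, with the robot touching nothing.
It also fails if it takes over 48 s, if anything falls off the work surface, if the arm or the gripper's body presses on something with over 40 N, if the wrist force passes 120 N, or if a joint passes its speed limit or range.

## Robot

A 6-joint arm with a two-finger parallel gripper is mounted at the origin on the work surface. World frame = base frame: x ahead of the robot, y to its left, z up, the work surface at z = 0. Lengths are in m, angles in rad, forces in N, time in s.
With the tool pointing down it reaches from about 0.35 to 0.775 m from the base axis. Payload 7.3 kg.
Tool frame: the origin (TCP) lies midway between the tips of the shut fingers; the grasp point (between the pads) lies 19 mm behind it; z points along the fingers, y is the line along which they close (so a half turn about z gives the same grasp; the last joint's range is limited). The gripper opens to 92 mm and grips with 3 to 60 N. Pads are 19 mm wide; open, the fingers measure 130 mm over their backs; the gripper's body (75 mm by 190 mm) begins 47 mm behind the grasp point.
Start: joints at [-1.306, 0.342, 1.524, -0, 1.275, -0.146], TCP at [0.21, -0.481, 0.227] pointing down, gripper open.
Joint ranges: [-2.53, 2.53], [-0.77, 2.02], [0.04, 2.7], [-1, 4.14], [0.28, 2.66], [-3.11, 3.11]. Speed limits (rad/s): [2.57, 2.57, 3.14, 3.14, 3.14, 3.14].

## Interface

Orientations are given as [roll, pitch, yaw] about the fixed x, y, z axes, in that order (R = Rz(yaw) Ry(pitch) Rx(roll)).
In Python, from workcell import read_state, eyes, env gives the robot as it stands.
- The arm moves only by the shell command python3 -m inch 'ROWS' [OPENING] [FORCE]. ROWS is text: rows parted by semicolons, each of 6 numbers parted by spaces: the shift along the tool's x, y, z normalised to -1 to 1, where 1 is 400 mm, then the turn, a rotation vector about the tool's x, y, z normalised to -1 to 1, where 1 is 30 degrees. In form: tx ty tz ax ay az; .... A call has 1 to 12 rows; each row is the pose to reach, as a shift and turn from the pose commanded when the call began, along the tool's axes at that moment; what a row does not reach only later rows make up. A row lasts 1/12 s, in which the tool goes at most 41.7 mm and 7.16 degrees, less where a joint would pass 70% of its speed; a pose out of reach is approached as far as the arm can. A call with a number of a shift or a turn outside -1 to 1 is refused whole. A call with a gripper value outside its range is refused whole. OPENING is the opening, from -1 (shut) to 1 (fully open), set as the call begins (- or left out, the last holds). The fingers move at their own pace and stop on an object; FORCE is the grip in N (left out, the last holds). Time passes only in rows, so rows that repeat a pose let the fingers close. It gives the time, the measured TCP pose, the force, the opening and the grip force at its end, in the units of the state.
- read_state(): the state, without advancing time (a new reading comes with each control period).
- eyes.get_image(name): name is "scene" or "top" or "wrist"; returns (picture, depth): 384x512x3 uint8, blue, green, red; 384x512 float32, m along the optical axis (not along the pixel's ray), 0 where there is no reading.
- eyes.calibration(name): a dict with "fx", "fy", "cx", "cy" (pixels), "k1" (the pictures are not rectified: a ray, as slopes to the right and down, at radius r is drawn at 1 + k1 r^2 times it, then the intrinsics apply), "camera_from_world" (4x4, takes a point from world to camera coordinates). Camera axes: x right, y up, looking along -z (the intrinsics and any distortion apply to the point x, -y, -z); pixel columns grow to the right and rows downward; lengths in m; the calibration is good to about 2 mm. A picture is of the moment at which its call begins: read the wrist's pose just before it. calibration takes no time and is no camera call; for the wrist camera it gives the pose at the moment of the call.
- env.finish_job(): hands the job in; it is judged then, once.
The state is a dict: "time": time; "qpos": joint angles; "qd": joint speeds; "joint_efforts": joint torques, N m; "ee_pos": TCP position; "eef_rot": TCP orientation; "contact_force": force on the tool from outside, world axes, zero at the start; "moment": the same for the moment, N m; "width": opening from 0.0 (shut) to 1.0 (fully open); "grip_force": force on a finger pad.
Only numpy, scipy, OpenCV 4.12 (cv2) and the standard library are available. Lean on these libraries where they do the work, as an engineer would, in place of code of your own. Each camera call takes 0.05 s, during which the arm holds its last target. There are 200 camera calls.

## Working session

There is one attempt and no reset: what is moved stays moved. The work goes in short steps, Python scripts to look and compute and a shell command to move; the robot and the scene stay as the last step left them, time stands still between calls to the robot, and variables do not carry over. Pictures are saved under pics/ and viewed, at most 10 in all, crops included, and the job is handed in when it is done.

```bash
mkdir -p pics; ls; python3 - <<'E'
from workcell import read_state, eyes, env
import cv2,numpy as np
s=read_state();print(s)
a,_=eyes.get_image("scene");b,d=eyes.get_image("top")
np.save('top_d.npy',d);cv2.imwrite('top.png',b);cv2.imwrite('scene.png',a)
cv2.imwrite('pics/p1.png',b);cv2.imwrite('pics/p2.png',a)
for n in("top","scene"):print(eyes.calibration(n))
E
```

```text
pics
{'time': 0.0, 'qpos': array([-1.30601225e+00,  3.42697456e-01,  1.52502559e+00,  3.94592977e-06,
        1.27537496e+00, -1.46011372e-01]), 'qd': array([ 1.75442028e-04, -1.69530017e-03, -9.38633365e-04,  1.62070031e-03,
        1.19694782e-03,  6.48761489e-06]), 'joint_efforts': array([ 3.32821604e-03, -4.31235659e+01, -2.44217205e+01,  7.20569585e-02,
        5.59404760e-02, -1.03205975e-04]), 'ee_pos': array([ 0.209562  , -0.48092068,  0.22605508]), 'eef_rot': array([-3.14010386e+00, -2.22752227e-04,  4.10794133e-01]), 'contact_force': array([ 0.12480325, -0.59427052,  0.15894414]), 'moment': array([0.02577703, 0.02843519, 0.01575242]), 'grip_force': 0.0, 'width': 1.0016243504532631}
{'fx': 375.14329092810596, 'fy': 375.14329092810596, 'cx': 255.68456084820195, 'cy': 186.90557764664308, 'k1': -0.06127626495248134, 'camera_from_world': array([[ 0.00294653, -0.99982162,  0.01865577,  0.03159127],
       [ 0.99967575,  0.00341693,  0.02523342, -0.62273717],
       [-0.02529267,  0.01857537,  0.9995075 , -1.08528079],
       [ 0.        ,  0.        ,  0.        ,  1.        ]])}
{'fx': 435.3045986432691, 'fy': 435.3045986432691, 'cx': 252.10007553526208, 'cy': 184.96078258813372, 'k1': -0.13574752979213356, 'camera_from_world': array([[-5.83821260e-01,  8.11882021e-01,  5.65921449e-04,
         3.31054597e-01],
       [-6.99957761e-01, -5.03689880e-01,  5.06315749e-01,
         4.39775079e-01],
       [ 4.11353702e-01,  2.95201778e-01,  8.62347982e-01,
        -1.57490555e+00],
       [ 0.00000000e+00,  0.00000000e+00,  0.00000000e+00,
         1.00000000e+00]])}
```

View pics/p1.png

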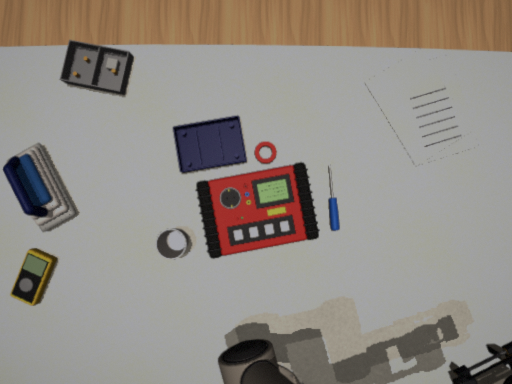

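View pics/p2.png

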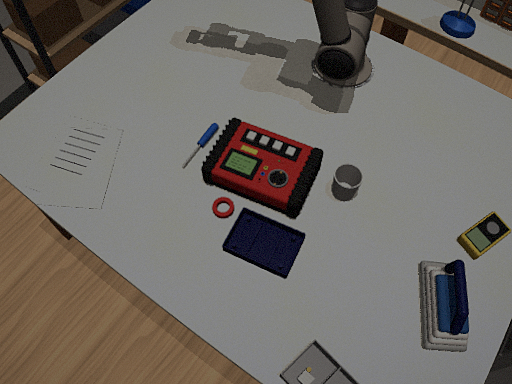

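The top view shows the keys at about (238,234), (254,231), (269,229) and (284,226), left to right. The scene view shows the same row, with the beaker to the left and the driver to the right. Next I locate the caps precisely.

```bash
cat > h.py <<'E'
import cv2,numpy as np
from workcell import eyes,read_state
from scipy.spatial.transform import Rotation as R
def cast(px,c,z):
    K=np.array([[c['fx'],0,c['cx']],[0,c['fy'],c['cy']],[0,0,1]])
    u=cv2.undistortPoints(np.array(px,float).reshape(-1,1,2),K,np.array([c['k1'],0,0,0]))[:,0]
    T=c['camera_from_world'];Rm=T[:3,:3];o=-Rm.T@T[:3,3]
    d=np.c_[u[:,0],-u[:,1],-np.ones(len(u))]@Rm
    return o+d*((z-o[2])/d[:,2])[:,None]
def keys(im,c,roi,z=.099,amin=25,amax=400,thr=150):
    x0,y0,x1,y1=roi;h=cv2.cvtColor(im,cv2.COLOR_BGR2HSV)
    m=((h[...,1]<60)&(h[...,2]>thr)).astype(np.uint8);k=np.zeros_like(m);k[y0:y1,x0:x1]=m[y0:y1,x0:x1]
    n,_,st,ce=cv2.connectedComponentsWithStats(k,connectivity=4)
    ok=[i for i in range(1,n) if amin<st[i,4]<amax]
    return ce[ok],st[ok,4],cast(ce[ok],c,z)
def toolrows(p):
    s=read_state();r=R.from_euler('xyz',s['eef_rot']);return r.inv().apply(np.array(p)-s['ee_pos'])/.4
E
python3 - <<'E'
from h import *
np.set_printoptions(precision=4,suppress=True)
for n,roi in(("top",(229,215,296,246)),("scene",(243,125,302,158))):
    im=cv2.imread(n+'.png');c=eyes.calibration(n)
    for t in zip(*keys(im,c,roi,amin=15)):print(n,*t)
E
```

```text
top [284.3492 225.9841] 63 [ 0.5163 -0.0415  0.099 ]
top [268.8636 228.8636] 66 [ 0.5086 -0.0002  0.099 ]
top [253.4062 231.875 ] 64 [0.5005 0.041  0.099 ]
top [238.     234.5672] 67 [0.4933 0.082  0.099 ]
top [290.3478 244.4783] 23 [ 0.4669 -0.0577  0.099 ]Traceback (most recent call last):
  File "<stdin>", line 5, in <module>
  File "h.py", line 15, in keys
    return ce[ok],st[ok,4],cast(ce[ok],c,z)
                           ~~~~^^^^^^^^^^^^
  File "h.py", line 6, in cast
    u=cv2.undistortPoints(np.array(px,float).reshape(-1,1,2),K,np.array([c['k1'],0,0,0]))[:,0]
      ~~~~~~~~~~~~~~~~~~~^^^^^^^^^^^^^^^^^^^^^^^^^^^^^^^^^^^^^^^^^^^^^^^^^^^^^^^^^^^^^^^^
cv2.error: OpenCV(4.12.0) /io/opencv/modules/calib3d/src/undistort.dispatch.cpp:347: error: (-215:Assertion failed) CV_IS_MAT(_src) && CV_IS_MAT(_dst) && (_src->rows == 1 || _src->cols == 1) && (_dst->rows == 1 || _dst->cols == 1) && _src->cols + _src->rows - 1 == _dst->rows + _dst->cols - 1 && (CV_MAT_TYPE(_src->type) == CV_32FC2 || CV_MAT_TYPE(_src->type) == CV_64FC2) && (CV_MAT_TYPE(_dst->type) == CV_32FC2 || CV_MAT_TYPE(_dst->type) == CV_64FC2) in function 'cvUndistortPointsInternal'
```

Row and yaw come out consistent: tester yaw is about 0.184 rad and the pitch is 41.9 mm. Moving toward key1 at safe height, fingers shutting.

```bash
python3 -m inch '0.7 -0.58 0 0 0 0.43; 0.7 -0.58 0 0 0 0.43; 0.7 -0.58 0 0 0 0.43; 0.7 -0.58 0 0 0 0.43; 0.7 -0.58 0 0 0 0.43; 0.7 -0.58 0 0 0 0.43; 0.7 -0.58 0 0 0 0.43; 0.7 -0.58 0 0 0 0.43; 0.7 -0.58 0 0 0 0.43; 0.7 -0.58 0 0 0 0.43; 0.7 -0.58 0 0 0 0.43; 0.7 -0.58 0 0 0 0.43' -1 10
python3 -c "
from h import *
s=read_state();print(s['ee_pos'],s['eef_rot'],s['contact_force'],s['width'],toolrows([.4933,.082,.13]))"
```

```text
time: 1.1
ee_pos: [0.3736, -0.157, 0.2266]
eef_rot: [3.141, 0.001, 0.186]
contact_force: [-0.3, -0.6, -0.3]
width: 0.177
grip_force: 0.0
[ 0.37357015 -0.15696583  0.22656063] [3.14144939e+00 5.08238891e-04 1.86440761e-01] [-0.31217807 -0.56960845 -0.28894618] 0.17689787932444204 [ 0.40499829 -0.53161248  0.24111961]
```

```bash
python3 -m inch '0.405 -0.5315 0.1 0 0 0; 0.405 -0.5315 0.1 0 0 0; 0.405 -0.5315 0.1 0 0 0; 0.405 -0.5315 0.1 0 0 0; 0.405 -0.5315 0.1 0 0 0; 0.405 -0.5315 0.1 0 0 0; 0.405 -0.5315 0.2 0 0 0; 0.405 -0.5315 0.2 0 0 0; 0.405 -0.5315 0.2 0 0 0; 0.405 -0.5315 0.2 0 0 0; 0.405 -0.5315 0.2 0 0 0'
python3 - <<'E'
from h import *
s=read_state();print(s['ee_pos'],s['eef_rot'],s['contact_force'],s['width'],toolrows([.4933,.082,.103]))
c=eyes.calibration('wrist');a,_=eyes.get_image('wrist');cv2.imwrite('pics/w1.png',a)
ce,ar,p=keys(a,c,(0,0,512,384),amin=300,amax=20000)
for t in zip(ce,ar,p):print(*t)
E
```

```text
time: 2.02
ee_pos: [0.4943, 0.0803, 0.1479]
eef_rot: [3.141, -0.002, 0.183]
contact_force: [0.2, -0.2, 1.4]
width: 0.007
grip_force: 0.0
[0.49431662 0.08032901 0.14794464] [ 3.14088848e+00 -1.69187358e-03  1.83319546e-01] [ 0.22746124 -0.20899339  1.39586623] 0.006897482279041198 [-0.00192753 -0.0046499   0.11235526]
[244.3401222   74.29837067] 982 [0.59226088 0.10293686 0.099     ]
[506.86544343 210.14067278] 327 [ 0.53177024 -0.13068407  0.099     ]
[404.75462963 207.64583333] 864 [ 0.51800249 -0.0418519   0.099     ]
[301.32075472 214.70125786] 318 [0.49702763 0.03957667 0.099     ]
[ 98.85248574 284.64588427] 2454 [0.400167   0.19952633 0.099     ]
[405.40558939 286.36546041] 2791 [ 0.44783139 -0.06745581  0.099     ]
[393.27859238 362.95894428] 1364 [ 0.36188891 -0.08659653  0.099     ]
```

View pics/w1.png

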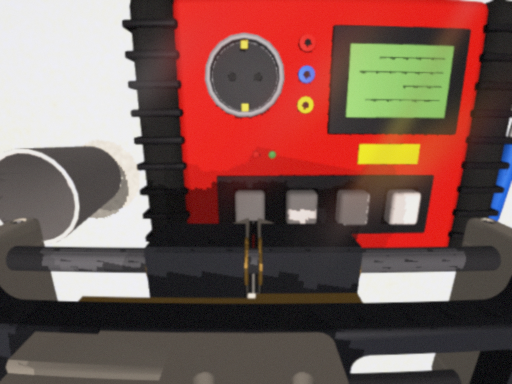

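The wrist view shows the caps at (250,205), (302,206), (353,206) and (404,207), with the shut tips at about (252,225), aligned with key1. Lowering to just above it.

```bash
python3 -m inch '-0.002 -0.004 0.05 0 0 0; -0.002 -0.004 0.09 0 0 0; -0.002 -0.004 0.105 0 0 0; -0.002 -0.004 0.11 0 0 0; -0.002 -0.004 0.11 0 0 0; -0.002 -0.004 0.11 0 0 0;-0.002 -0.004 0.11 0 0 0'
python3 -m inch '0 0 0 0 0 0;0 0 0 0 0 0'; python3 -m inch '0 0 0.004 0 0 0'; python3 -m inch '0 0 0.004 0 0 0'
```

```text
time: 2.65
ee_pos: [0.4933, 0.0833, 0.1038]
eef_rot: [3.141, -0.002, 0.185]
contact_force: [-0.7, 0.4, -0.3]
width: 0.007
grip_force: 0.0
time: 2.82
ee_pos: [0.4929, 0.0835, 0.1032]
eef_rot: [3.141, -0.001, 0.186]
contact_force: [-0.9, -0.3, -0.9]
width: 0.008
grip_force: 0.0
time: 2.9
ee_pos: [0.493, 0.0835, 0.1016]
eef_rot: [3.141, -0.001, 0.186]
contact_force: [-0.1, 0.3, -0.5]
width: 0.005
grip_force: 0.0
time: 2.98
ee_pos: [0.4928, 0.0835, 0.0996]
eef_rot: [3.141, -0.001, 0.186]
contact_force: [-0.3, -0.2, 0.4]
width: 0.007
grip_force: 0.0
```

```bash
for i in 1; do python3 -m inch '0 0 0.003 0 0 0;0 0 0.003 0 0 0' | grep -E 'ee_pos|force'; python3 -m inch '0 0 0.003 0 0 0; 0 0 0.003 0 0 0' | grep -E 'ee_pos|contact'; done;  python3 -m inch '0 0 0 0 0 0' | grep -E 'ee_pos|contact'
```

```text
ee_pos: [0.4924, 0.0835, 0.0979]
contact_force: [0.4, -0.2, -0.1]
grip_force: 0.0
ee_pos: [0.4925, 0.0835, 0.0969]
contact_force: [-0.9, 0.9, 0.2]
ee_pos: [0.4926, 0.0834, 0.097]
contact_force: [-0.9, -0.8, 0.1]
```

```bash
f(){ grep -E 'ee_pos|contact'|tr '\n' ' ';echo; }; python3 -m inch '0 0 0.002 0 0 0;0 0 0.002 0 0 0' | f;python3 -m inch '0 0 0.00125 0 0 0;0 0 0.00125 0 0 0' | f;  python3 -m inch '0 0 0.00125 0 0 0; 0 0 0.00125 0 0 0' | f; python3 -m inch '0 0 0 0 0 0' | f
```

```text
ee_pos: [0.4926, 0.0834, 0.0962] contact_force: [-1.5, 0.1, 0.9] 
ee_pos: [0.4926, 0.0835, 0.0957] contact_force: [0.1, -0.1, 0.1] 
ee_pos: [0.4926, 0.0834, 0.0952] contact_force: [0.3, -0.3, -0.1] 
ee_pos: [0.4926, 0.0834, 0.0953] contact_force: [0.2, 0.2, -0.2]
```

```bash
f(){ grep -E 'ee_pos|contact'|tr '\n' ' ';echo; }; python3 -m inch '0 0 0.001 0 0 0;0 0 0.001 0 0 0' | f;python3 -m inch '0 0 0.001 0 0 0;0 0 0.001 0 0 0' | f
```

```text
ee_pos: [0.4926, 0.0834, 0.0948] contact_force: [-0.8, -0.7, -0.3] 
ee_pos: [0.4927, 0.0835, 0.0946] contact_force: [0.1, -0.1, 0.7]
```

```bash
f(){ grep -E 'ee_pos|contact'|tr '\n' ' ';echo; };  python3 -m inch '0 0 0.001 0 0 0; 0 0 0.001 0 0 0' | f; python3 -m inch '0 0 0 0 0 0' | f
```

```text
ee_pos: [0.4927, 0.0834, 0.0943] contact_force: [-1.5, -0.6, 3.5] 
ee_pos: [0.4927, 0.0834, 0.0943] contact_force: [-1.0, -0.9, 3.2]
```

Key1 meets a stiff stop at 94.4 mm, so it looks latched. Continuing with key2.

```bash
f(){ grep -E 'ee_pos|contact'|tr '\n' ' ';echo; }; python3 -m inch '0 0 -0.035 0 0 0;0 0.05 -0.035 0 0 0;0 0.108 -0.035 0 0 0;0 0.108 -0.03 0 0 0;0 0.108 -0.02 0 0 0;0 0.108 -0.017 0 0 0;0 0.108 -0.017 0 0 0;0 0.108 -0.017 0 0 0;0 0.108 -0.017 0 0 0' | f; python3 -m inch '0 0 0.003 0 0 0;0 0 0.003 0 0 0'|f; python3 -m inch '0 0 0.002 0 0 0;0 0 0.003 0 0 0'|f
```

```text
ee_pos: [0.5005, 0.0416, 0.1009] contact_force: [-0.8, 0.7, -0.4] 
ee_pos: [0.5005, 0.0413, 0.0996] contact_force: [0.2, 0.5, 0.3] 
ee_pos: [0.5006, 0.0412, 0.0986] contact_force: [0.1, 1.0, 2.0]
```

```bash
f(){ grep -E 'ee_pos|contact'|tr '\n' ' ';echo; }; python3 -m inch '0 0 0.0015 0 0 0;0 0 0.003 0 0 0;0 0 0.003 0 0 0'|f; python3 -m inch '0 0 0 0 0 0'|f; python3 -m inch '0 0 -0.028 0 0 0;0 0.05 -0.028 0 0 0;0 0.105 -0.028 0 0 0;0 0.105 -0.02 0 0 0;0 0.105 -0.012 0 0 0;0 0.105 -0.009 0 0 0;0 0.105 -0.009 0 0 0;0 0.105 -0.009 0 0 0;0 0.105 -0.009 0 0 0' | f; python3 -m inch '0 0 0.003 0 0 0;0 0 0.003 0 0 0'|f; python3 -m inch '0 0 0.002 0 0 0;0 0 0.003 0 0 0'|f
```

```text
ee_pos: [0.5007, 0.0411, 0.0973] contact_force: [-0.1, 1.5, 1.9] 
ee_pos: [0.5007, 0.0411, 0.0974] contact_force: [-0.1, 1.7, 1.6] 
ee_pos: [0.5083, 0.0002, 0.1009] contact_force: [0.2, -0.3, -0.6] 
ee_pos: [0.5083, -0.0, 0.0996] contact_force: [1.1, -0.8, -0.6] 
ee_pos: [0.5084, -0.0001, 0.0986] contact_force: [0.2, 1.7, 1.6]
```

Key2 is up: contact at about 99 mm and it gives under about 2 N. Key3 makes contact at the same height, so I check that it gives, then go to key4.

```bash
f(){ grep -E 'ee_pos|contact'|tr '\n' ' ';echo; }; python3 -m inch '0 0 0.0015 0 0 0;0 0 0.003 0 0 0;0 0 0.003 0 0 0'|f; python3 -m inch '0 0 0 0 0 0'|f; python3 -m inch '0 0 -0.028 0 0 0;0 0.05 -0.028 0 0 0;0 0.105 -0.028 0 0 0;0 0.105 -0.02 0 0 0;0 0.105 -0.012 0 0 0;0 0.105 -0.009 0 0 0;0 0.105 -0.009 0 0 0;0 0.105 -0.009 0 0 0;0 0.105 -0.009 0 0 0' | f; python3 -m inch '0 0 0.003 0 0 0;0 0 0.003 0 0 0'|f; python3 -m inch '0 0 0.002 0 0 0;0 0 0.003 0 0 0'|f
```

```text
ee_pos: [0.5084, -0.0001, 0.0973] contact_force: [-0.4, 1.5, 0.2] 
ee_pos: [0.5084, -0.0002, 0.0974] contact_force: [-0.6, 1.6, 3.1] 
ee_pos: [0.516, -0.041, 0.1009] contact_force: [-0.9, 0.6, 0.8] 
ee_pos: [0.5161, -0.0413, 0.0997] contact_force: [-0.4, 0.3, -1.0] 
ee_pos: [0.5162, -0.0414, 0.0986] contact_force: [0.4, 0.1, 1.9]
```

```bash
f(){ grep -E 'ee_pos|contact'|tr '\n' ' ';echo; }; python3 -m inch '0 0 0.0015 0 0 0;0 0 0.003 0 0 0;0 0 0.003 0 0 0'|f; python3 -m inch '0 0 0 0 0 0'|f; python3 -m inch '0 0 -0.04 0 0 0;0 -0.05 -0.04 0 0 0;0 -0.15 -0.04 0 0 0;0 -0.25 -0.04 0 0 0;0 -0.314 -0.04 0 0 0;0 -0.314 -0.03 0 0 0;0 -0.314 -0.015 0 0 0;0 -0.314 -0.005 0 0 0;0 -0.314 -0.001 0 0 0;0 -0.314 -0.001 0 0 0;0 -0.314 -0.001 0 0 0' | f; python3 -m inch '0 0 0 0 0 0'|f
```

```text
ee_pos: [0.5162, -0.0414, 0.0973] contact_force: [-0.4, 1.1, 0.9] 
ee_pos: [0.5162, -0.0415, 0.0974] contact_force: [-0.0, 1.9, 2.4] 
ee_pos: [0.4931, 0.0809, 0.0975] contact_force: [1.2, -0.7, 0.8] 
ee_pos: [0.4932, 0.0812, 0.0977] contact_force: [-0.5, -0.8, 0.5]
```

Keys 2, 3 and 4 all give, so key1 is the latched one. Pressing it home in steps.

```bash
f(){ grep -E 'ee_pos|contact'|tr '\n' ' ';echo; }; python3 -m inch '0 0 0.003 0 0 0;0 0 0.006 0 0 0;0 0 0.009 0 0 0;0 0 0.011 0 0 0;0 0 0.013 0 0 0;0 0 0.013 0 0 0'|f; python3 -m inch '0 0 0.0015 0 0 0;0 0 0.0015 0 0 0'|f
```

```text
ee_pos: [0.4931, 0.0817, 0.0927] contact_force: [-1.1, -2.3, 4.8] 
ee_pos: [0.4931, 0.0817, 0.092] contact_force: [-0.3, -2.3, 5.0]
```

```bash
f(){ grep -E 'ee_pos|contact'|tr '\n' ' ';echo; }; python3 -m inch '0 0 0.0015 0 0 0;0 0 0.0015 0 0 0'|f
```

```text
ee_pos: [0.4931, 0.0817, 0.0916] contact_force: [-1.0, -2.8, 6.7]
```

```bash
f(){ grep -E 'ee_pos|contact'|tr '\n' ' ';echo; }; python3 -m inch '0 0 0.001 0 0 0;0 0 0.001 0 0 0'|f
```

```text
ee_pos: [0.4931, 0.0817, 0.0916] contact_force: [-1.8, -3.2, 10.5]
```

It has hit the stop at 91.6 mm with 10.5 N, so it is home. Withdrawing straight up, waiting, and looking.

```bash
f(){ grep -E 'time|ee_pos|contact'|tr '\n' ' ';echo; }; python3 -m inch '0 0 -0.005 0 0 0;0 0 -0.015 0 0 0;0 0 -0.03 0 0 0;0 0 -0.06 0 0 0;0 0 -0.12 0 0 0;0 0 -0.2 0 0 0;0 0 -0.2 0 0 0;0 0 -0.2 0 0 0;0 0 -0.2 0 0 0;0 0 -0.2 0 0 0;0 0 -0.2 0 0 0;0 0 -0.2 0 0 0'|f; python3 -m inch '0 0 0 0 0 0;0 0 0 0 0 0;0 0 0 0 0 0;0 0 0 0 0 0;0 0 0 0 0 0;0 0 0 0 0 0;0 0 0 0 0 0;0 0 0 0 0 0;0 0 0 0 0 0;0 0 0 0 0 0;0 0 0 0 0 0;0 0 0 0 0 0'|f;python3 -m inch '0 0 0 0 0 0;0 0 0 0 0 0;0 0 0 0 0 0;0 0 0 0 0 0;0 0 0 0 0 0;0 0 0 0 0 0;0 0 0 0 0 0;0 0 0 0 0 0;0 0 0 0 0 0;0 0 0 0 0 0;0 0 0 0 0 0;0 0 0 0 0 0'|f
python3 - <<'E'
from h import *
c=eyes.calibration('wrist');a,d=eyes.get_image('wrist');cv2.imwrite('pics/w2.png',a)
T=c['camera_from_world']
K=np.array([[c['fx'],0,c['cx']],[0,c['fy'],c['cy']],[0,0,1]])
for k in([.4933,.082],[.5005,.041],[.5086,0],[.5163,-.0415]):
    p=T@[*k,.099,1];q=p[:3]*[1,-1,-1];r2=(q[0]**2+q[1]**2)/q[2]**2
    u,v=(K@np.r_[q[:2]/q[2]*(1+c['k1']*r2),1])[:2]
    u0,v0=int(round(u)),int(round(v));z=d[v0-4:v0+5,u0-4:u0+5];z=np.median(z[z>0])
    o=-T[:3,:3].T@T[:3,3]
    n=np.array([q[0]/q[2],-q[1]/q[2],-1]);w=o+T[:3,:3].T@n*z
    print(u,v,z,w)
E
```

```text
time: 11.82 ee_pos: [0.4924, 0.0819, 0.17] contact_force: [0.1, -0.0, 0.5] 
time: 12.82 ee_pos: [0.4929, 0.0819, 0.1709] contact_force: [-0.4, -0.6, -0.2] 
time: 13.82 ee_pos: [0.4929, 0.0819, 0.1709] contact_force: [0.7, -0.4, 0.4] 
250.94315694134147 199.96566225551626 0.24066342 [0.49348281 0.08202997 0.09959399]
298.3544545417906 200.49939795371077 0.24091071 [0.50063643 0.04111266 0.09949336]
345.58974186211395 200.0439686261433 0.24083063 [5.08716118e-01 1.95423946e-04 9.94810367e-02]
392.4237796518084 200.08769019627505 0.24065402 [ 0.51644228 -0.04109889  0.09968412]
```

View pics/w2.png

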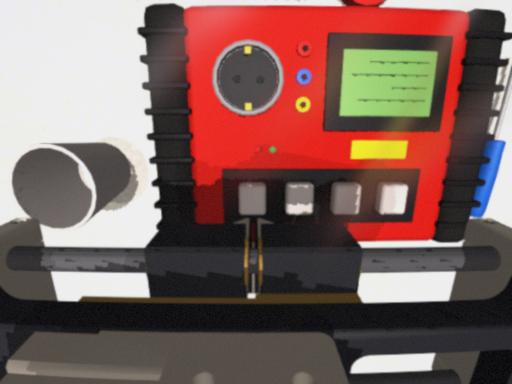

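The caps at (252,199), (299,199), (346,199) and (393,199) are all level at about 99.5 mm by depth. The beaker and driver are undisturbed and the gripper is clear.

```bash
python3 -c "
from workcell import env
print(env.finish_job())"
```

```text
the job is handed in; nothing more can be done
None
```

Key1, at the robot's left end, was the latched one: after tapping all four keys in order I pressed it home and it popped up level with the others (about 99.5 mm by depth), and the job was handed in at about 14 s.

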